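Square a cutting template into the corner of a sewing board

ROBOT

A 6-joint arm with a two-finger parallel gripper is mounted at the origin on the work surface. World frame = base frame: x ahead of the robot, y to its left, z up, the work surface at z = 0. Lengths are in m, angles in degrees, forces in N, time in s.
With the tool pointing down it reaches from about 0.375 to 0.9 m from the base axis. Payload 3.1 kg.
Tool frame: the origin (TCP) lies at the very end of the fingers, on their centre line; the grasp point (between the pads) lies 19 mm behind it; z points along the fingers, y is the line along which they close (so a half turn about z gives the same grasp; the last joint's range is limited). The gripper opens to 85 mm and grips with 20 to 120 N. Pads are 22 mm wide; open, the fingers measure 114 mm over their backs; the gripper's body (76 mm by 85 mm) begins 54 mm behind the grasp point. The pads swing forward as they close: fully open they stand 13 mm farther back than shut.
Start: joints at [-86.717, 30.224, 82.088, -0, 67.689, -10.227], TCP at [0.146, -0.608, 0.231] pointing down, gripper open.
Joint ranges: [-176.69, 176.69], [-43.24, 126.21], [12.49, 139.97], [-82, 262], [0, 151.66], [-163.58, 163.58]. Speed limits (degrees/s): [159.86, 159.86, 180, 180, 180, 180].

INTERFACE

Orientations are given as [roll, pitch, yaw] about the fixed x, y, z axes, in that order (R = Rz(yaw) Ry(pitch) Rx(roll)).
In Python, from plant import robot, vision, job gives the robot as it stands.
- The arm moves only by the tool carry_out, never from a script. Its argument "commands" is one flat list of numbers, 4 for each row, row after row: the shift along the tool's x, y, z scaled (see below), then the turn about the tool's z scaled (see below). A call has 1 to 5 rows; each row is the pose to reach, as a shift and turn from the pose commanded when the call began, along the tool's axes at that moment; what a row does not reach only later rows make up. The controller multiplies each number of a shift by 20 cm and each number of a turn by 60 degrees. A row lasts 1/12 s, in which the tool goes at most 41.7 mm and 7.16 degrees, less where a joint would pass 70% of its speed; a pose out of reach is approached as far as the arm can. A call with a number of a shift or a turn outside -1 to 1 is refused whole. A call with a gripper value outside its range is refused whole. "jaw" is the opening, from 0 (shut) to 1 (fully open), set as the call begins (left out, the last holds). The fingers move at their own pace and stop on an object; "grip_force" is the grip in N (left out, the last holds). Time passes only in rows, so rows that repeat a pose let the fingers close. It gives the time, the measured TCP pose, the force, the opening and the grip force at its end, in the units of the state.
- robot.state(): the state, without advancing time (a new reading comes with each control period).
- vision.snapshot(name): name is "scene" or "top" or "wrist"; returns a dict with "pixels" (384x512x3 uint8, blue, green, red), "K" (3x3 intrinsics, pixels), "k1" (the pictures are not rectified: a ray, as slopes to the right and down, at radius r is drawn at 1 + k1 r^2 times it, then the intrinsics apply), "camera_from_world" (4x4, takes a point from world to camera coordinates). Camera axes: x right, y up, looking along -z (the intrinsics and any distortion apply to the point x, -y, -z); pixel columns grow to the right and rows downward; lengths in m; the calibration is good to about 2 mm. A picture is of the moment at which its call begins. There is no depth.
- job.close_job(): hands the job in; it is judged then, once.
The state is a dict: "time_s": time; "q": joint angles; "qvel": joint speeds; "joint_efforts": joint torques, N m; "tool_pos": TCP position; "tool_rot": TCP orientation; "contact_force": force on the tool from outside, world axes, zero at the start; "moment": the same for the moment, N m; "finger_gap": finger opening in m; "grip_force": force on a finger pad.
Only numpy, scipy, OpenCV 4.12 (cv2) and the standard library are available. Lean on these libraries where they do the work, as an engineer would, in place of code of your own. Each camera call takes 0.05 s, during which the arm holds its last target. There are 200 camera calls.

TASK

Push the violet template flat along the green cutting board, without lifting it, into the corner made by the metal fence and the orange end stop, so that it sits square and flush against both. The blue stop is the wrong end: do not push the template against it. Leave the pattern weight, the thread spool and the jar where they stand.

Things in the scene. Friction and masses are not known exactly. Their poses are not given: they have to be found in the camera images.
- board: Fixed green cutting board, 260 (its x) by 440 (its y) by 3 mm thick, at a slight angle on the table. Origin: centre of its underside, on the table; z up. An aluminium fence, 22 mm wide and rising to 20 mm above the table, runs the full 440 mm along its far (+x) side; the fence face that looks to the board's -x lies at board x = +100 mm. The board's top is at z = 3 mm.
- orange_stop: Fixed orange end stop standing on the board at one end of the fence (left or right, it differs between runs): a block 80 (x) by 24 (y) by 20 mm high, axes parallel to the board's. Origin: centre of its underside, on the board's top, at board x = +60 mm and board y = +187 or -187 mm; its inner face is 12 mm from there, towards the middle of the board (board y = +175 or -175 mm).
- blue_stop: Fixed blue end stop, same shape and size, at the other end of the fence. The template must not go there.
- template: Loose violet acrylic template with fine white lines, a plate 100 (its x) by 140 (its y) by 12 mm thick, 0.14 to 0.28 kg, lying on the board between the stops, up to 0.4 rad askew, with free board between it and the fence. Origin: centre of its underside; z up. Its long (140 mm) side belongs against the fence; then its centre is at board x = +50 mm, and against the orange stop it is 82 mm from that stop's centre along the board's y. Too wide to be gripped from above.
- weight: Dark steel pattern weight, 48 mm across and 42 mm high with a small grip knob, 0.3 kg, standing on the board's front (robot side) left or right corner. Origin: centre of its underside; leave where it stands.
- spool: Red thread spool with white ends, 36 mm across and 50 mm high, standing on the board's other front corner, light. Origin: centre of its underside; leave where it stands.
- jar: Amber jar with a brass lid, 56 mm across and 65 mm high, on the table beyond the fence. Origin: centre of its underside; leave where it stands.
Mind the look-alikes: they are no part of the job. Of the things that look like the weight, take the one that is farthest from the robot's base at the start.

How it is judged (in metres and radians):
At the end, for the whole second after the job is handed in: The template lies flat and still on the board, its long side within 4 mm of the fence, its end within 4 mm of the orange stop and square to the board within 0.04 rad; the weight, spool and jar stand within 12 mm of where they were (x of template in the frame of board between 0.046 and 0.053 m and y of template in the frame of orange_stop between -0.086 and 0.086 m and y of template in the frame of board between -0.13 and 0.13 m and angle between the x axis of template and the x axis of board, either way round below 0.04 rad and height (world z) of template between 0.001 and 0.006 m and angle between template's own z axis and vertical below 0.03 rad and linear speed of template below 0.01 m/s and angular speed of template below 0.05 rad/s and distance of each of weight, spool, jar from where it was at the start of the episode below 0.012 m and angle between each of weight, spool, jar's own z axis and vertical below 0.1 rad); the robot touches nothing.
It fails at once if the template is lifted off the board or tipped up (height (world z) of template above 0.013 m or angle between template's own z axis and vertical above 0.12 rad).
It fails at once if the template is pushed against the blue stop (contact force between template and blue_stop above 0.5 N).
It fails at once if the weight is pushed away, lifted or knocked over (distance of weight from where it was at the start of the episode above 0.012 m or angle between weight's own z axis and vertical above 0.2 rad).
It fails at once if the spool is pushed away, lifted or knocked over (distance of spool from where it was at the start of the episode above 0.012 m or angle between spool's own z axis and vertical above 0.2 rad).
It fails at once if the jar is pushed away, lifted or knocked over (distance of jar from where it was at the start of the episode above 0.012 m or angle between jar's own z axis and vertical above 0.2 rad).
It also fails if it takes over 61 s, if anything falls off the work surface, if the arm or the gripper's body presses on something with over 40 N, if the wrist force passes 120 N, or if a joint passes its speed limit or range.

## Working session

There is one attempt and no reset: what is moved stays moved. The work goes in short steps, Python scripts to look and compute and a tool call to move; the robot and the scene stay as the last step left them, time stands still between calls to the robot, and variables do not carry over. Pictures are saved under pics/ and viewed, at most 10 in all, crops included, and the job is handed in when it is done.

Besides the shell and the picture viewer there is one more tool, called after "Call:" as a command line: name --argument value ..., lists and objects as JSON in quotes. carry_out: Moves the arm, as the interface text tells. Its arguments: {"type":"object","properties":{"commands":{"type":"array"},"jaw":{"type":"number"},"grip_force":{"type":"number"}},"required":["commands"]}

```bash
mkdir -p pics; ls
cat > h.py <<'E'
import numpy as np,cv2
from plant import robot,vision,job
def ray(s,uv):
    K=np.array(s["K"]);T=np.array(s["camera_from_world"])
    d=cv2.undistortPoints(np.array(uv,float).reshape(-1,1,2),K,np.array([s["k1"],0,0,0,0.])).reshape(-1,2)
    R=T[:3,:3];c=-R.T@T[:3,3]
    return c,np.c_[d[:,0],-d[:,1],-np.ones(len(d))]@R
def onz(s,uv,z):
    c,r=ray(s,uv);return (c+r*((z-c[2])/r[:,2])[:,None])[:,:2]
E
python3 - <<'E'
from h import *
for n in("top","scene"):
    s=vision.snapshot(n);np.save(n+".npy",s,allow_pickle=True);cv2.imwrite(f"pics/{n}0.png",s["pixels"]);print(n,s["K"],s["k1"],s["camera_from_world"])
print(robot.state())
E
```

```text
pics
top [[436.6991517    0.         255.13655532]
 [  0.         436.6991517  193.42031942]
 [  0.           0.           1.        ]] -0.05160209731359287 [[-0.02409449 -0.99970881  0.00132573 -0.0158873 ]
 [ 0.99096355 -0.02370864  0.13201947 -0.54436653]
 [-0.1319496   0.00449469  0.99124624 -1.03927158]
 [ 0.          0.          0.          1.        ]]
scene [[407.28907848   0.         254.3489238 ]
 [  0.         407.28907848 190.50362133]
 [  0.           0.           1.        ]] 0.01220881727693042 [[-0.13965515  0.98994407 -0.0225208   0.09044572]
 [-0.54589541 -0.05799644  0.83584366  0.25550467]
 [ 0.82613234  0.12902387  0.54850542 -1.44031217]
 [ 0.          0.          0.          1.        ]]
{'time_s': 0.1, 'q': array([-8.67175950e+01,  3.02740026e+01,  8.21483909e+01,  9.76911974e-04,
        6.76899387e+01, -1.02298815e+01]), 'qvel': array([-0.0257514 , -0.11231373, -0.09082559,  0.07016933, -0.10386699,
       -0.04239739]), 'joint_efforts': array([-8.53712063e-04, -4.43306851e+01, -1.78586429e+01, -1.84003716e-04,
        3.92546746e-03, -8.56645954e-06]), 'tool_pos': array([ 0.14600241, -0.60705129,  0.23043121]), 'tool_rot': array([-1.79889614e+02, -2.08386516e-02,  1.35118947e+01]), 'contact_force': array([-0.13288276,  0.46188054, -0.55784727]), 'moment': array([0.03242874, 0.05024578, 0.014591  ]), 'grip_force': 0.0, 'finger_gap': 0.08529030002829195}
```

View pics/top0.png

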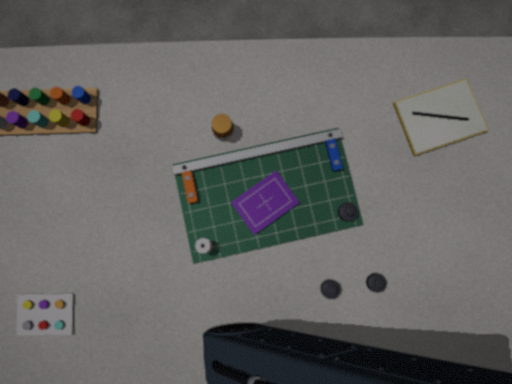

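View pics/scene0.png

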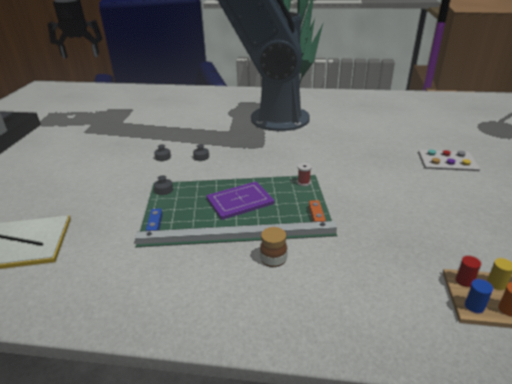

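The top view shows the orange stop at (190,187), the blue stop at (335,155), the violet template at (265,202), the spool at (203,246) and the jar at (222,125).

Possible weights are the dark objects at (347,212), (330,289) and (376,282). The one on the board at (347,212) is farthest from the base, so it is the real one. For the template, the only violet rivals are paint dots at (43,304) and (17,119); the large plate at (265,202) fits.

```bash
cat >> h.py <<'E'
def mask(s,lo,hi,box=(150,90,400,300)):
    h=cv2.cvtColor(s["pixels"],cv2.COLOR_BGR2HSV);m=cv2.inRange(h,lo,hi)
    o=np.zeros_like(m);a,b,c,d=box;o[b:d,a:c]=m[b:d,a:c];return o
def big(m):
    return max(cv2.findContours(m,cv2.RETR_EXTERNAL,cv2.CHAIN_APPROX_NONE)[0],key=cv2.contourArea)
def rect(s,m,z):
    p=onz(s,big(m).reshape(-1,2),z)*1000
    (c,wh,a)=cv2.minAreaRect(p.astype(np.float32))
    if wh[0]>wh[1]: a-=90   # a = dir of short side
    a=(a+90)%180-90
    return np.array(c),sorted(wh),a
V=((125,90,40),(155,255,255));G=((65,60,15),(95,255,160));O=((3,150,80),(14,255,255));B=((105,180,60),(122,255,255))
E
python3 - <<'E'
from h import *
s=np.load("top.npy",allow_pickle=True).item()
for n,r,z in(("templ",V,.015),("board",G,.003)): 
    m=mask(s,*r); 
    if n=="board": m=cv2.morphologyEx(m,cv2.MORPH_CLOSE,np.ones((9,9)))
    print(n,rect(s,m,z))
for n,r,b in(("orange",O,(175,160,205,210)),("blue",B,(320,130,350,180))): print(n,rect(s,mask(s,*r,b),.023))
# fence ends/corners by brightness
g=cv2.inRange(cv2.cvtColor(s["pixels"],cv2.COLOR_BGR2HSV),(0,0,150),(180,50,255));k=np.zeros_like(g);k[125:175,170:350]=g[125:175,170:350]
print("fence",rect(s,k,.02))
print("jar,weight,spool",onz(s,[(222,125)],.065),onz(s,[(347,211)],.04),onz(s,[(203,246)],.05))
cv2.imwrite("pics/crop.png",cv2.resize(s["pixels"][110:310,160:400],(720,600),interpolation=cv2.INTER_CUBIC))
E
```

```text
templ (array([524.17327881, -52.97235107]), [101.6941146850586, 140.6309814453125], 34.15941619873047)
board (array([532.08929443, -61.71232605]), [227.82418823242188, 435.6219787597656], 11.513022422790527)
orange (array([566.10675049, 134.9513855 ]), [24.139705657958984, 78.73385620117188], -78.41018009185791)
blue (array([ 639.08398438, -229.85588074]), [26.773988723754883, 77.8440933227539], -77.95979118347168)Traceback (most recent call last):
  File "<stdin>", line 10, in <module>
  File "h.py", line 16, in rect
    p=onz(s,big(m).reshape(-1,2),z)*1000
            ~~~^^^
  File "h.py", line 14, in big
    return max(cv2.findContours(m,cv2.RETR_EXTERNAL,cv2.CHAIN_APPROX_NONE)[0],key=cv2.contourArea)
ValueError: max() iterable argument is empty
```

```bash
cat >> h.py <<'E'
A=np.deg2rad(11.4);BC=np.array([543.8,-59.4]);R2=np.array([[np.cos(A),-np.sin(A)],[np.sin(A),np.cos(A)]])
def tob(p): return (np.atleast_2d(p)-BC)@R2
def tow(p): return np.atleast_2d(p)@R2.T+BC
def go(bx,by,z,yaw_b):  # numbers for move to board xy (mm), z world mm, tool y-axis yaw rel. board y
    st=robot.state();P=np.array(st["tool_pos"])*1000
    from scipy.spatial.transform import Rotation as Ro
    M=Ro.from_euler("xyz",st["tool_rot"],degrees=True).as_matrix()
    d=M.T@(np.r_[tow([bx,by])[0],z]-P)
    yaw=np.rad2deg(np.arctan2(M[1,1],M[0,1])) # world dir of tool y
    want=yaw_b+11.4+90
    dy=(want-yaw+90)%180-90
    print("t",round(st["time_s"],2),"board",tob(P[:2])[0].round(1),"z",P[2].round(1),"yawb",round(yaw-101.4,1),"F",np.round(st["contact_force"],1),"q6",st["q"][5].round(0),
     "\n cmd",(d/200).round(3),"turn(-dy)",round(-dy/60,3),"rows>=",max(np.linalg.norm(d)/41.7,abs(dy)/7.16).round(1))
E
python3 - <<'E'
from h import *
s=np.load("top.npy",allow_pickle=True).item()
for n,r,z in(("templ",V,.015),("board",G,.003)):
    c,w,a=rect(s,mask(s,*r),z);print(n,tob(c),w,a-11.4)
print("jar,weight,spool",[tob(onz(s,[u],z)*1000) for u,z in(((222,125),.065),((347,211),.04),((203,246),.05))])
# fence front/back edge heights along a line at mid board
g=cv2.cvtColor(s["pixels"],cv2.COLOR_BGR2GRAY)
for col in(215,240,300): 
  c=g[125:180,col].astype(int); d=np.diff(c);print("fence col",col,tob(onz(s,[(col,125+d.argmax()+.5),(col,125+d.argmin()+.5)],.02)*1000).round(1))
cv2.imwrite("pics/crop.png",cv2.resize(s["pixels"][110:310,160:400],(720,600),interpolation=cv2.INTER_CUBIC))
go(-90,20,150,0)
E
```

```text
templ [[-17.96903704  10.18020447]] [101.6941146850586, 140.6309814453125] 22.75941619873047
board [[-11.93671532   0.04800034]] [227.82418823242188, 435.6219787597656] 0.11302242279052699
jar,weight,spool [array([[185.20243761,  72.50548495]]), array([[ -86.46610964, -179.65715692]]), array([[-92.05310621, 180.1628202 ]])]
fence col 215 [[122.5 107.5]
 [102.3 111.8]]
fence col 240 [[123.6  42.5]
 [103.4  47. ]]
fence col 300 [[ 123.  -113.9]
 [ 102.7 -109. ]]
t 0.1 board [-498.2 -458.2] z 230.4 yawb -177.9 F [-0.1  0.5 -0.6] q6 -10.0 
 cmd [ 2.128 -2.313  0.407] turn(-dy) 0.035 rows>= 15.2
```

View pics/crop.png

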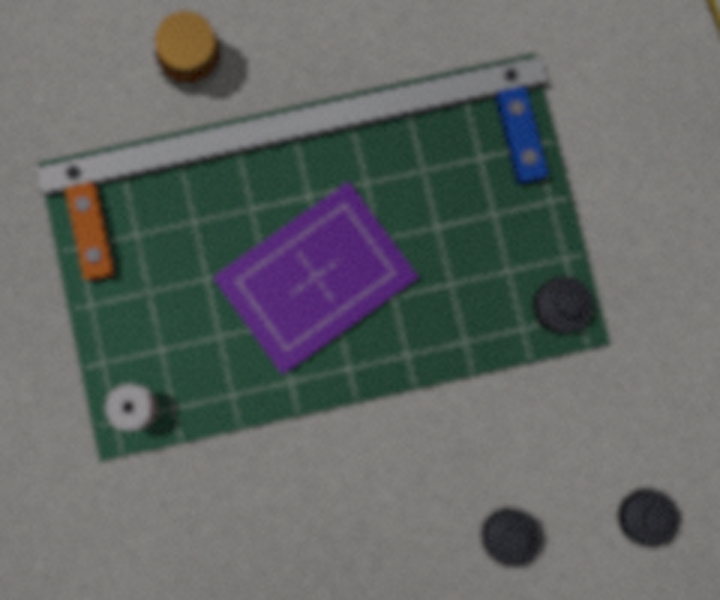

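The crop shows the template's long near side facing the robot, with its +y end nearest (crop pixel 283,372). It also confirms the weight at the board's right front corner. I'll start moving with the gripper square to the board.

Call:
carry_out --commands '[0.66, -0.74, 0.2, 0, 0.66, -0.74, 0.2, 0, 0.66, -0.74, 0.2, 0, 0.66, -0.74, 0.2, 0, 0.66, -0.74, 0.2, 0]' --jaw 1

```text
time_s: 0.52
tool_pos: [0.2402, -0.4297, 0.1904]
tool_rot: [-179.8, -0.0, 13.5]
contact_force: [0.3, 0.5, 0.7]
finger_gap: 0.0856
grip_force: 0.0
```

Call:
carry_out --commands '[0.66, -0.74, 0.2, 0, 0.66, -0.74, 0.2, 0, 0.66, -0.74, 0.2, 0, 0.66, -0.74, 0.2, 0, 0.66, -0.74, 0.2, 0]'

```text
time_s: 0.93
tool_pos: [0.3337, -0.2554, 0.1508]
tool_rot: [-179.9, 0.0, 13.5]
contact_force: [0.9, 0.1, -0.9]
finger_gap: 0.0853
grip_force: 0.0
```

Call:
carry_out --commands '[0.66, -0.74, 0.2, 0.035, 0.66, -0.74, 0.2, 0.035, 0.66, -0.74, 0.2, 0.035, 0.66, -0.74, 0.2, 0.035, 0.66, -0.74, 0.2, 0.035]'

```text
time_s: 1.35
tool_pos: [0.4278, -0.081, 0.1107]
tool_rot: [-180.0, 0.0, 11.4]
contact_force: [0.6, 0.0, -0.6]
finger_gap: 0.0855
grip_force: 0.0
```

```bash
python3 -c "
from h import *
go(-122,5,30,0)"
```

```text
t 1.35 board [-118.     1.7] z 110.7 yawb -180.0 F [ 0.6  0.  -0.6] q6 53.0 
 cmd [-0.02  -0.016  0.404] turn(-dy) 0.001 rows>= 1.9
```

Call:
carry_out --commands '[-0.02, -0.015, 0.2, 0, -0.02, -0.015, 0.4, 0, -0.02, -0.015, 0.4, 0]'

```text
time_s: 1.6
tool_pos: [0.4181, -0.0781, 0.0234]
tool_rot: [-179.3, 0.9, 11.5]
contact_force: [-1.3, 0.6, -0.6]
finger_gap: 0.0859
grip_force: 0.0
```

Call:
carry_out --commands '[0, 0, 0.05, 0, 0, 0, 0.08, 0, 0, 0, 0.1, 0, 0, 0, 0.11, 0, 0, 0, 0.11, 0]'

```text
time_s: 2.02
tool_pos: [0.4236, -0.082, 0.0107]
tool_rot: [179.9, -0.1, 11.4]
contact_force: [-1.1, 0.3, -0.8]
finger_gap: 0.0854
grip_force: 0.0
```

```bash
python3 -c "
from h import *
go(-122,5,0,0)
a=vision.snapshot('scene')['pixels'][130:260,120:340];b=vision.snapshot('wrist')['pixels']
cv2.imwrite('pics/d.png',np.vstack([cv2.resize(a,(508,300),interpolation=cv2.INTER_CUBIC),cv2.resize(b,(508,300))]))"
```

```text
t 2.02 board [-122.3    1.6] z 10.7 yawb -180.0 F [-1.1  0.3 -0.8] q6 53.0 
 cmd [ 0.001 -0.017  0.053] turn(-dy) -0.001 rows>= 0.3
```

View pics/d.png

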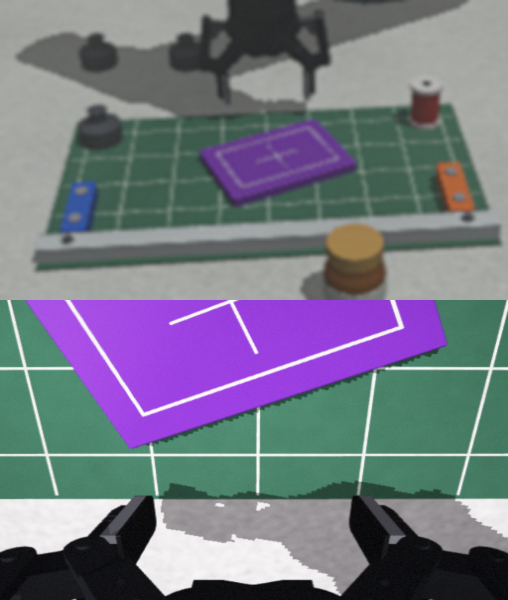

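The fingers are clear of the template, and with the jaw open the tips hang about 13 mm above the TCP. I'll go lower while watching the force.

Call:
carry_out --commands '[0, 0, 0.03, 0, 0, 0, 0.05, 0, 0, 0, 0.06, 0, 0, 0, 0.07, 0, 0, 0, 0.07, 0]'

```text
time_s: 2.53
tool_pos: [0.4226, -0.0812, -0.0052]
tool_rot: [-180.0, 0.0, 11.4]
contact_force: [-0.1, -0.1, -0.3]
finger_gap: 0.0854
grip_force: 0.0
```

Call:
carry_out --commands '[0.03, 0, 0, 0, 0.06, 0, 0, 0, 0.09, 0, 0, 0, 0.12, 0, 0, 0, 0.15, 0, 0, 0]'

```text
time_s: 2.95
tool_pos: [0.4526, -0.075, -0.0046]
tool_rot: [-180.0, 0.0, 11.5]
contact_force: [-0.5, -0.7, -0.4]
finger_gap: 0.0853
grip_force: 0.5
```

Call:
carry_out --commands '[0.025, 0, 0, 0, 0.05, 0, 0, 0, 0.075, 0, 0, 0, 0.1, 0, 0, 0, 0.125, 0, 0, 0]'

```text
time_s: 3.37
tool_pos: [0.4769, -0.0702, -0.0047]
tool_rot: [-180.0, 0.0, 11.4]
contact_force: [-2.6, 0.6, -0.4]
finger_gap: 0.0855
grip_force: 0.5
```

```bash
cat >> h.py <<'E'
def tmpl():
    s=vision.snapshot('top');np.save("last.npy",s,allow_pickle=True);c,w,a=rect(s,mask(s,*V),.015);print("template board",tob(c)[0].round(1),np.round(w,1),"ang",round(a-11.4,1))
E
python3 -c "
from h import *
go(-11,5,-5,0);tmpl()
cv2.imwrite('pics/e.png',vision.snapshot('wrist')['pixels'])"
```

```text
t 3.37 board [-67.7   2.7] z -4.7 yawb -180.0 F [-2.6  0.6 -0.4] q6 57.0 
 cmd [ 0.283 -0.012  0.001] turn(-dy) 0.0 rows>= 1.4
template board [ 54.8 -47.2] [27.9 48.8] ang -33.1
```

View pics/e.png

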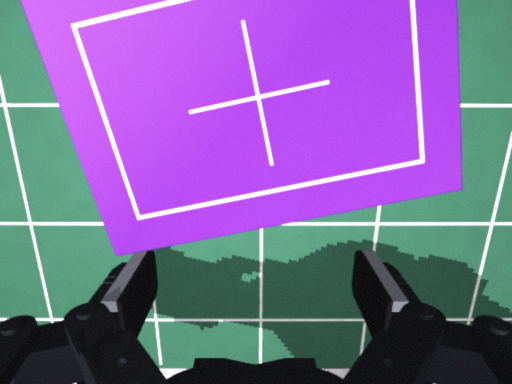

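The wrist view shows the template square-up under way: its near side runs from (115,255) to (460,190), with the left finger on the corner. I'll keep pushing.

Call:
carry_out --commands '[0.025, 0, 0, 0, 0.05, 0, 0, 0, 0.075, 0, 0, 0, 0.1, 0, 0, 0, 0.125, 0, 0, 0]'

```text
time_s: 3.88
tool_pos: [0.5018, -0.0654, -0.0047]
tool_rot: [180.0, -0.0, 11.4]
contact_force: [-1.2, 1.0, 0.9]
finger_gap: 0.0853
grip_force: 0.5
```

```bash
cat >> h.py <<'E'
def wr(name=None):
    s=vision.snapshot('wrist')
    if name: cv2.imwrite(name,s["pixels"])
    m=mask(s,*V,(0,0,512,384));m=cv2.morphologyEx(m,cv2.MORPH_CLOSE,np.ones((9,9)))
    p=cv2.approxPolyDP(cv2.convexHull(big(m)),6,True).reshape(-1,2)
    w=tob(onz(s,p,.015)*1000)
    for a,b in zip(p,w): print(a,b.round(1))
    for i in range(len(w)):
        d=w[(i+1)%len(w)]-w[i];print(" side",i,"len",np.hypot(*d).round(1),"ang",np.rad2deg(np.arctan2(d[1],d[0])).round(1))
E
python3 -c "
from h import *
go(-11,5,-5,0);wr()"
```

```text
t 3.88 board [-42.4   2.5] z -4.7 yawb -180.0 F [-1.2  1.   0.9] q6 58.0 
 cmd [ 0.157 -0.013  0.002] turn(-dy) 0.0 rows>= 0.8
[492   0] [ 61.3 -74.2]
[460 234] [-22.  -79.2]
[115 252] [-30.2  59.2]
[63  0] [61.1 64.7]
 side 0 len 83.5 ang -176.5
 side 1 len 138.6 ang 93.4
 side 2 len 91.5 ang 3.5
 side 3 len 138.9 ang -89.9
```

Call:
carry_out --commands '[0.025, 0, 0, 0, 0.05, 0, 0, 0, 0.075, 0, 0, 0, 0.1, 0, 0, 0, 0.12, 0, 0, 0]'

```text
time_s: 4.35
tool_pos: [0.5258, -0.0608, -0.0047]
tool_rot: [180.0, -0.0, 11.4]
contact_force: [-1.3, -0.4, -0.6]
finger_gap: 0.0854
grip_force: 0.5
```

Call:
carry_out --commands '[0.01, 0, 0, 0, 0.018, 0, 0, 0, 0.024, 0, 0, 0, 0.03, 0, 0, 0, 0.03, 0, 0, 0]'

```text
time_s: 4.77
tool_pos: [0.5308, -0.0595, -0.0047]
tool_rot: [180.0, -0.0, 11.4]
contact_force: [-0.4, 0.9, -0.5]
finger_gap: 0.0858
grip_force: 0.3
```

```bash
python3 -c "
from h import *
go(-11,5,-5,0);wr()"
```

```text
t 4.77 board [-12.8   2.5] z -4.7 yawb -180.0 F [-0.4  0.9 -0.5] q6 60.0 
 cmd [ 0.009 -0.013  0.002] turn(-dy) 0.0 rows>= 0.1
[506   0] [ 91.  -78.8]
[455 252] [ -0.5 -78.7]
[114 251] [-0.2 59.5]
[79  0] [90.7 59.6]
 side 0 len 91.5 ang 179.9
 side 1 len 138.2 ang 89.9
 side 2 len 90.9 ang 0.0
 side 3 len 138.3 ang -89.9
```

Call:
carry_out --commands '[0.005, 0, 0, 0, 0.008, 0, 0, 0, 0.01, 0, 0, 0, 0.01, 0, 0, 0]'

```text
time_s: 5.15
tool_pos: [0.5325, -0.0591, -0.0047]
tool_rot: [-180.0, 0.0, 11.4]
contact_force: [-0.5, -1.2, 1.0]
finger_gap: 0.0856
grip_force: 0.7
```

Call:
carry_out --commands '[0.004, 0, 0, 0, 0.007, 0, 0, 0, 0.01, 0, 0, 0, 0.01, 0, 0, 0]'

```text
time_s: 5.48
tool_pos: [0.5348, -0.0587, -0.0047]
tool_rot: [180.0, -0.0, 11.4]
contact_force: [-1.2, 1.0, 1.2]
finger_gap: 0.085
grip_force: 0.6
```

Call:
carry_out --commands '[0.004, 0, 0, 0, 0.007, 0, 0, 0, 0.01, 0, 0, 0, 0.01, 0, 0, 0]'

```text
time_s: 5.82
tool_pos: [0.5353, -0.0584, -0.0047]
tool_rot: [-180.0, 0.1, 11.4]
contact_force: [-4.4, -2.3, 2.6]
finger_gap: 0.0852
grip_force: 2.5
```

```bash
python3 -c "
from h import *
go(-11,5,-5,0);wr()"
```

```text
t 5.82 board [-8.1  2.6] z -4.7 yawb -180.0 F [-4.4 -2.3  2.6] q6 61.0 
 cmd [-0.014 -0.012  0.001] turn(-dy) 0.0 rows>= 0.1
[511   0] [ 95.6 -80. ]
[456 252] [  4.3 -78.9]
[114 251] [ 4.5 59.7]
[79  0] [95.3 59.6]
 side 0 len 91.3 ang 179.3
 side 1 len 138.6 ang 89.9
 side 2 len 90.8 ang -0.1
 side 3 len 139.6 ang -89.9
```

The template is against the fence (4.4 N) and square. Next I'll back off, lift, turn 90° and go to the template's -y end.

Call:
carry_out --commands '[-0.05, 0, 0, 0, -0.12, 0, 0, 0, -0.12, 0, -0.2, 0, -0.12, 0, -0.4, 0, -0.12, 0, -0.4, 0]'

```text
time_s: 6.28
tool_pos: [0.5171, -0.0645, 0.0803]
tool_rot: [179.7, -0.6, 11.4]
contact_force: [0.6, -0.0, -0.0]
finger_gap: 0.0853
grip_force: 0.0
```

Call:
carry_out --commands '[0.1, 0.15, 0, -0.1, 0.2, 0.3, 0, -0.2, 0.3, 0.45, 0, -0.3, 0.43, 0.58, 0, -0.4, 0.43, 0.58, 0, -0.5]' --jaw 0.5

```text
time_s: 6.7
tool_pos: [0.6286, -0.1662, 0.0766]
tool_rot: [179.2, -0.4, 41.6]
contact_force: [1.5, -0.8, 0.9]
finger_gap: 0.0426
grip_force: 0.0
```

Call:
carry_out --commands '[0, 0, 0, -0.5, 0, 0, 0, -0.5, 0, 0, 0, -0.5, 0, 0, 0, -0.5, 0, 0, 0, -0.5]'

```text
time_s: 7.12
tool_pos: [0.6206, -0.16, 0.075]
tool_rot: [179.9, -0.0, 71.6]
contact_force: [0.0, 0.5, -0.3]
finger_gap: 0.043
grip_force: 0.0
```

Call:
carry_out --commands '[0, 0, 0, -0.5, 0, 0, 0, -0.5, 0, 0, 0, -0.5, 0, 0, 0, -0.5, 0, 0, 0, -0.5]'

```text
time_s: 7.53
tool_pos: [0.6205, -0.1599, 0.0752]
tool_rot: [179.9, 0.0, 101.5]
contact_force: [0.3, -0.5, 0.5]
finger_gap: 0.0428
grip_force: 0.0
```

```bash
python3 -c "
from h import *
go(52,-115,40,90);print(robot.state()['finger_gap']);wr('pics/f.png')"
```

```text
t 7.53 board [  55.3 -113.6] z 75.2 yawb -89.9 F [ 0.3 -0.5  0.5] q6 -36.0 
 cmd [-0.007 -0.017  0.176] turn(-dy) 0.001 rows>= 0.8
0.04276437128100679
[343   0] [103.1   5. ]
[331 155] [102.6 -79.4]
[169 154] [  4.2 -78.9]
[157   0] [4.  4.8]
 side 0 len 84.3 ang -90.3
 side 1 len 98.4 ang 179.7
 side 2 len 83.7 ang 90.2
 side 3 len 99.1 ang 0.1
```

View pics/f.png

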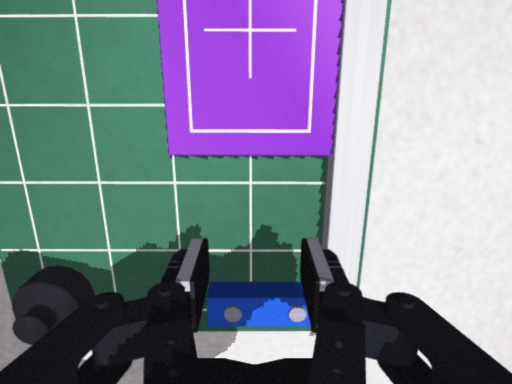

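The wrist view shows the template flush along the fence, with its near end at row 155 and the fingers clear of the weight (55,300) and the blue stop. Lowering now.

Call:
carry_out --commands '[0, -0.01, 0.15, 0, 0, -0.01, 0.27, 0, 0, -0.01, 0.33, 0, 0, -0.01, 0.335, 0, 0, -0.01, 0.335, 0]'

```text
time_s: 8.0
tool_pos: [0.618, -0.1601, 0.0077]
tool_rot: [-179.9, -0.0, 101.3]
contact_force: [-0.0, 0.1, 0.5]
finger_gap: 0.0427
grip_force: 0.0
```

Call:
carry_out --commands '[0, 0, 0.01, 0, 0, 0, 0.02, 0, 0, 0, 0.02, 0]'

```text
time_s: 8.25
tool_pos: [0.619, -0.1605, 0.0052]
tool_rot: [179.9, 0.1, 101.4]
contact_force: [0.3, 1.1, -0.7]
finger_gap: 0.0425
grip_force: 0.0
```

Call:
carry_out --commands '[0.03, 0, 0, 0, 0.06, 0, 0, 0, 0.09, 0, 0, 0, 0.12, 0, 0, 0, 0.14, 0, 0, 0]'

```text
time_s: 8.67
tool_pos: [0.6127, -0.1321, 0.0046]
tool_rot: [180.0, 0.0, 101.5]
contact_force: [-0.9, -2.9, 1.0]
finger_gap: 0.0426
grip_force: 1.2
```

```bash
python3 -c "
from h import *
go(53.5,20,4,90);wr()"
```

```text
t 8.67 board [ 53.2 -84.9] z 4.6 yawb -89.9 F [-0.9 -2.9  1. ] q6 -34.0 
 cmd [0.525 0.002 0.003] turn(-dy) 0.001 rows>= 2.5
[395   0] [102.5  20.2]
[367 242] [102.4 -73.1]
[139 241] [  4.2 -72.8]
[111   0] [ 3.8 20. ]
 side 0 len 93.3 ang -90.1
 side 1 len 98.2 ang 179.8
 side 2 len 92.8 ang 90.2
 side 3 len 98.7 ang 0.1
```

Call:
carry_out --commands '[0.03, 0, 0, 0, 0.06, 0, 0, 0, 0.09, 0, 0, 0, 0.12, 0, 0, 0, 0.15, 0, 0, 0]'

```text
time_s: 9.13
tool_pos: [0.607, -0.103, 0.0045]
tool_rot: [180.0, 0.0, 101.4]
contact_force: [-0.2, -3.7, 1.8]
finger_gap: 0.0425
grip_force: 1.4
```

Call:
carry_out --commands '[0.03, 0, 0, 0, 0.06, 0, 0, 0, 0.09, 0, 0, 0, 0.12, 0, 0, 0, 0.15, 0, 0, 0]'

```text
time_s: 9.55
tool_pos: [0.6011, -0.0734, 0.0045]
tool_rot: [180.0, 0.0, 101.4]
contact_force: [1.2, -3.2, 1.8]
finger_gap: 0.0425
grip_force: 1.5
```

Call:
carry_out --commands '[0.03, 0, 0, 0, 0.06, 0, 0, 0, 0.09, 0, 0, 0, 0.11, 0, 0, 0, 0.13, 0, 0, 0]'

```text
time_s: 9.97
tool_pos: [0.5956, -0.0478, 0.0043]
tool_rot: [-180.0, -0.0, 101.4]
contact_force: [1.1, -3.2, 1.8]
finger_gap: 0.0426
grip_force: 1.3
```

```bash
python3 -c "
from h import *
go(53.5,23,4,90);wr()"
```

```text
t 9.97 board [53.   1.1] z 4.3 yawb -90.0 F [ 1.1 -3.2  1.8] q6 -27.0 
 cmd [0.11  0.002 0.001] turn(-dy) 0.0 rows>= 0.5
[395   0] [102.3 106.1]
[367 242] [102.1  13.1]
[138 241] [ 3.7 13.4]
[110   0] [  3.5 106. ]
 side 0 len 93.0 ang -90.1
 side 1 len 98.4 ang 179.8
 side 2 len 92.5 ang 90.1
 side 3 len 98.8 ang 0.1
```

About 22 mm remains, so the last part is slow.

Call:
carry_out --commands '[0.02, 0, 0, 0, 0.04, 0, 0, 0, 0.06, 0, 0, 0, 0.075, 0, 0, 0, 0.085, 0, 0, 0]'

```text
time_s: 10.43
tool_pos: [0.592, -0.0312, 0.0041]
tool_rot: [-180.0, -0.0, 101.4]
contact_force: [0.0, -0.4, 0.0]
finger_gap: 0.0425
grip_force: 0.8
```

Call:
carry_out --commands '[0.004, 0, 0, 0, 0.008, 0, 0, 0, 0.012, 0, 0, 0, 0.014, 0, 0, 0, 0.014, 0, 0, 0]'

```text
time_s: 10.85
tool_pos: [0.5916, -0.0288, 0.0041]
tool_rot: [-180.0, -0.0, 101.4]
contact_force: [0.3, -0.2, -0.6]
finger_gap: 0.0426
grip_force: 0.2
```

Call:
carry_out --commands '[0.003, 0, 0, 0, 0.006, 0, 0, 0, 0.01, 0, 0, 0, 0.01, 0, 0, 0]'

```text
time_s: 11.18
tool_pos: [0.5913, -0.0269, 0.0042]
tool_rot: [-180.0, -0.0, 101.4]
contact_force: [-0.8, -1.1, -0.2]
finger_gap: 0.0427
grip_force: 0.2
```

Call:
carry_out --commands '[0.005, 0, 0, 0, 0.01, 0, 0, 0, 0.01, 0, 0, 0]'

```text
time_s: 11.43
tool_pos: [0.5913, -0.0262, 0.0044]
tool_rot: [180.0, 0.1, 101.5]
contact_force: [-1.1, -4.6, -0.6]
finger_gap: 0.043
grip_force: 2.5
```

Call:
carry_out --commands '[0.005, 0, 0, 0, 0.01, 0, 0, 0, 0.01, 0, 0, 0]'

```text
time_s: 11.68
tool_pos: [0.5915, -0.0261, 0.0046]
tool_rot: [180.0, 0.3, 101.5]
contact_force: [-0.3, -10.3, -0.5]
finger_gap: 0.0425
grip_force: 5.3
```

```bash
python3 -c "
from h import *
go(53.5,23,4,90);wr()"
```

```text
t 11.68 board [53.4 23.2] z 4.6 yawb -89.9 F [ -0.3 -10.3  -0.5] q6 -24.0 
 cmd [-0.001  0.001  0.003] turn(-dy) 0.002 rows>= 0.0
[395   0] [102.4 128.3]
[367 242] [102.5  35.1]
[138 241] [ 3.9 35.3]
[110   0] [  3.7 128. ]
 side 0 len 93.2 ang -90.0
 side 1 len 98.6 ang 179.9
 side 2 len 92.6 ang 90.1
 side 3 len 98.7 ang 0.2
```

The template is firmly against the orange stop. I'll retreat and check from above.

Call:
carry_out --commands '[-0.05, 0, 0, 0, -0.12, 0, 0, 0, -0.12, 0, -0.15, 0, -0.12, 0, -0.35, 0, -0.12, 0, -0.5, 0]'

```text
time_s: 12.15
tool_pos: [0.5958, -0.0475, 0.1057]
tool_rot: [180.0, -0.0, 101.3]
contact_force: [0.3, 0.5, 0.6]
finger_gap: 0.0426
grip_force: 0.0
```

Call:
carry_out --commands '[-0.2, 0, -0.1, 0, -0.4, 0, -0.2, 0, -0.6, 0, -0.2, 0, -0.8, 0, -0.2, 0, -0.9, 0, -0.2, 0]'

```text
time_s: 12.57
tool_pos: [0.6325, -0.2289, 0.1458]
tool_rot: [179.8, 0.2, 101.2]
contact_force: [0.4, 0.5, 0.1]
finger_gap: 0.0426
grip_force: 0.0
```

```bash
python3 -c "
from h import *
go(53.5,23,4,90);tmpl()
s=np.load('last.npy',allow_pickle=True).item()
cv2.imwrite('pics/g.png',cv2.resize(s['pixels'][110:310,160:400],(720,600),interpolation=cv2.INTER_CUBIC))"
```

```text
t 12.57 board [  53.4 -183.7] z 145.8 yawb -90.2 F [0.4 0.5 0.1] q6 -41.0 
 cmd [ 1.036 -0.005  0.705] turn(-dy) -0.003 rows>= 6.0
template board [95.5 42.3] [14.9 26.2] ang -39.7
```

View pics/g.png

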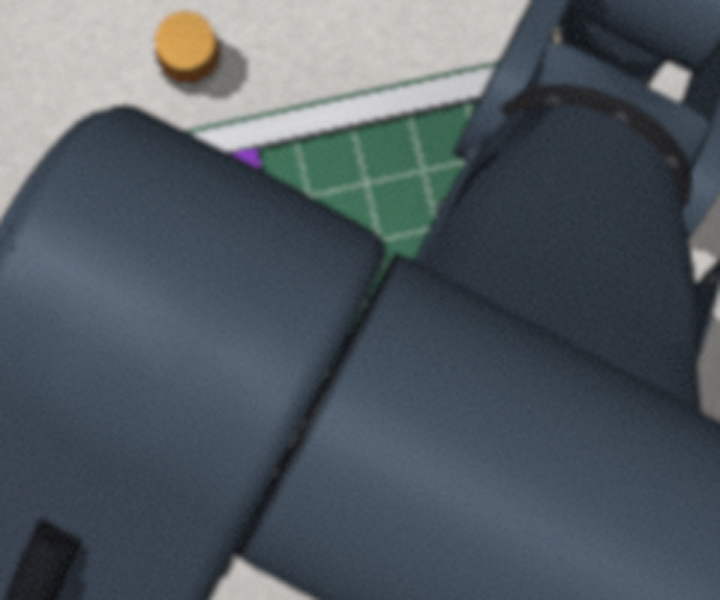

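The arm blocks the top view here, so I'll check with the scene camera from the fence side.

```bash
python3 -c "
from h import *
s=vision.snapshot('scene')
c,w,a=rect(s,mask(s,*V,(130,130,340,260)),.015);print(tob(c)[0],w,a-11.4)
s0=np.load('scene.npy',allow_pickle=True).item()
c,w,a=rect(s0,mask(s0,*V,(130,130,340,260)),.015);print('start ref',tob(c)[0],w,a-11.4)
cv2.imwrite('pics/i.png',cv2.resize(s['pixels'][140:280,120:350],(760,460),interpolation=cv2.INTER_CUBIC))"
```

```text
[ 50.61545111 102.42654733] [90.56987762451172, 140.6605987548828] -0.004121208190918324
start ref [-8.79667558  9.5428942 ] [110.16130065917969, 141.6707763671875] 22.64494094848633
```

View pics/i.png

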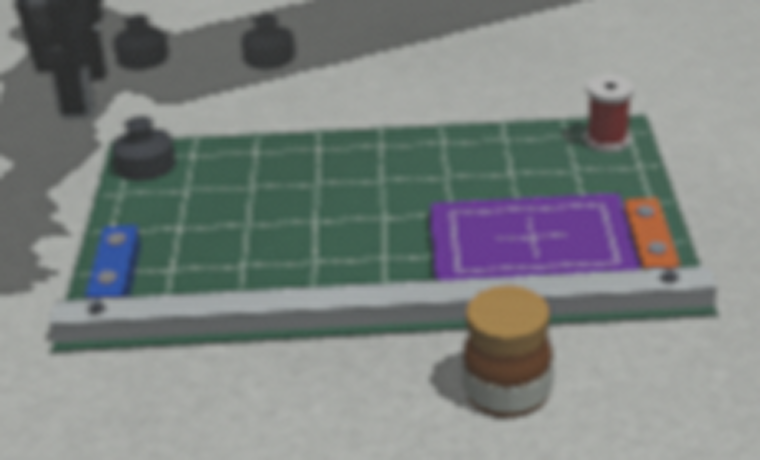

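The template sits square against the fence and orange stop (right edge at about 632,235). The weight, spool and jar are unmoved. Handing in.

```bash
python3 -c "
from h import *
print(job.close_job())"
```

```text
the job is handed in; nothing more can be done
None
```

I pushed the violet template into the corner and handed the job in; the hand-in returned no verdict. It sits square against the fence and the orange stop by the camera measurements, and the weight, spool and jar look unmoved.

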